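# Clear the carving bench: sort the tools to their places

### The job

Class is over: sort the things left on the carving bench into their places. Lay the two palm carving tools on the tool rest, one straight through each notch of its rail, handles flat on the board behind the rail and cutting edges ahead of it; put both cork sanding blocks flat in the shallow plywood tray, and lay the sharpening stone on its holder, centred and lengthwise between the two cleats. Set each thing down rather than dropping it, and leave the mallet and the wax tin alone.

Things in the scene. Friction and masses are not known exactly. Their poses are not given: they have to be found in the camera images.
- gouge_handle (a point): Palm carving tool, 140 mm long, U-shaped blade 14 mm wide, lying level on the flat of its bulbous wooden handle. Point: centre of the handle, 12.5 mm above its underside (grip here, across). Own x runs to the cutting edge, z up. Handle 33 mm behind to 33 mm ahead of the point, 28 mm wide, 27 high; then a ferrule 7 mm long, then steel, its edge 105 mm ahead and 12.5 mm above the underside. 65 g.
- chisel_handle (a point): Palm carving tool, 140 mm long, slim flat blade 7 mm wide, lying level on the flat of its bulbous wooden handle. Point: centre of the handle, 12.5 mm above its underside (grip here, across). Own x runs to the cutting edge, z up. Handle 33 mm behind to 33 mm ahead of the point, 28 mm wide, 27 high; then a ferrule 7 mm long, then steel, its edge 105 mm ahead and 12.5 mm above the underside. 65 g.
- long_block_mid (a point): The longer cork sanding block, 88 x 44 x 36 mm high, grey abrasive paper on its sole and lower sides, sole down. This point is its centre, 18 mm above its sole; own x along its length, z up. About 60 g.
- short_block_mid (a point): The shorter cork sanding block, 62 x 44 x 30 mm high, grey abrasive paper on its sole and lower sides, sole down. This point is its centre, 15 mm above its sole; own x along its length, z up. About 40 g.
- stone_mid (a point): Grey sharpening stone, a bar 100 x 45 x 22 mm high with sharp corners, lying flat. This point is its centre, 11 mm above its underside; own x along its length, z up. About 230 g.
- rest_rail (a point): Fixed tool rest: board 12 mm thick, crossed by a rail 16 mm thick. Point: middle of the rail, on the board's top face. Own y along the rail; the board (130 mm wide) reaches 45 mm to +x (for the edges), 120 mm to -x (for the handles); z up. Two notches 36 mm wide at y = +35, -35, bottoms 6 mm, teeth 22 mm above the board. Lay handle centres about 68 mm behind the rail's middle.
- tray_floor (a point): Fixed shallow open plywood tray lined with grey felt, for the sanding blocks, 182 x 124 mm outside, 170 x 112 mm inside. Point: centre of its inner floor, 6 mm above the bench; the rim is 11 mm above the floor. Own x along its longer side, z up. It holds both blocks side by side, each with its length across the tray, about 42 mm either side of the centre.
- holder_top (a point): Fixed stone holder: a dark wooden board 152 x 75 mm with a pale cleat across either end and open long sides. Point: centre of the board's upper face, 13 mm above the bench. Own x along its length, z up. The cleats are 10 mm high, 60 mm wide and 123 mm apart: the stone lies between them, lengthwise.
- mallet: Bystander: wooden mallet lying down, head 113 mm long and 54 mm thick with a black rubber face, handle 24 mm wide reaching about 250 mm to own +y. Origin on the bench under the head.
- tin: Bystander: round metal tin of wax polish, 72 mm across and 46 mm tall, standing with its lid on. Origin at the centre of its underside.
Mind the look-alikes: they are no part of the job. Leave any yellow look-alike of the part that bears gouge_handle alone.

How it is judged:
At the end, for the whole second after the job is handed in: At rest, level (0.1 rad): gouge and chisel on the rest, one per notch (within 15 mm sideways, handle centre 48-96 mm behind the rail, edge ahead, 0.25 rad); both blocks flat on the tray's floor; stone on the holder between the cleats, within 15 mm of centre, 0.2 rad (x of rest_rail in the frame of gouge_handle between 0.048 and 0.096 m and z of gouge_handle in the frame of rest_rail between 0.008 and 0.017 m and angle between each of gouge_handle, chisel_handle, long_block_mid, short_block_mid, stone_mid's own z axis and vertical below 0.1 rad and linear speed of each of gouge, chisel, long_block, short_block, stone below 0.02 m/s and angular speed of each of gouge, chisel, long_block, short_block, stone below 0.2 rad/s and angle between the x axis of each of gouge_handle, chisel_handle and the x axis of rest_rail, either way round below 0.25 rad and x of rest_rail in the frame of chisel_handle between 0.048 and 0.096 m and z of chisel_handle in the frame of rest_rail between 0.008 and 0.017 m and ((y of gouge_handle in the frame of rest_rail between 0.02 and 0.05 m and y of chisel_handle in the frame of rest_rail between -0.05 and -0.02 m) or (y of gouge_handle in the frame of rest_rail between -0.05 and -0.02 m and y of chisel_handle in the frame of rest_rail between 0.02 and 0.05 m)) and x of long_block_mid in the frame of tray_floor between -0.075 and 0.075 m and y of long_block_mid in the frame of tray_floor between -0.046 and 0.046 m and z of long_block_mid in the frame of tray_floor between 0.014 and 0.022 m and x of short_block_mid in the frame of tray_floor between -0.075 and 0.075 m and y of short_block_mid in the frame of tray_floor between -0.046 and 0.046 m and z of short_block_mid in the frame of tray_floor between 0.011 and 0.019 m and x of stone_mid in the frame of holder_top between -0.015 and 0.015 m and y of stone_mid in the frame of holder_top between -0.015 and 0.015 m and z of stone_mid in the frame of holder_top between 0.007 and 0.015 m and angle between the x axis of stone_mid and the x axis of holder_top, either way round below 0.2 rad); the robot touches nothing.
It fails at once if the mallet is pushed or knocked more than 20 mm from its place (distance of mallet from where it was at the start of the episode above 0.02 m).
It fails at once if the wax tin is pushed or knocked more than 20 mm from its place (distance of tin from where it was at the start of the episode above 0.02 m).
It fails at once if a thing is dropped (falls free for more than about 30 mm) ((linear speed of gouge above 0.77 m/s and contact force between the fingers and gouge below 0.05 N) or (linear speed of chisel above 0.77 m/s and contact force between the fingers and chisel below 0.05 N) or (linear speed of long_block above 0.77 m/s and contact force between the fingers and long_block below 0.05 N) or (linear speed of short_block above 0.77 m/s and contact force between the fingers and short_block below 0.05 N) or (linear speed of stone above 0.77 m/s and contact force between the fingers and stone below 0.05 N)).
It also fails if it takes over 128 s, if anything falls off the work surface, if the arm or the gripper's body presses on something with over 40 N, if the wrist force passes 120 N, or if a joint passes its speed limit or range.

### The arm

A 7-joint arm with a two-finger parallel gripper is mounted at the origin on the work surface. World frame = base frame: x ahead of the robot, y to its left, z up, the work surface at z = 0. Lengths are in m, angles in rad, forces in N, time in s.
With the tool pointing down it reaches from about 0.35 to 0.9 m from the base axis. Payload 8.1 kg.
Tool frame: the origin (TCP) lies midway between the tips of the shut fingers; the grasp point (between the pads) lies arm.tcp_to_grasp behind it (arm.tcp_to_grasp is the distance from the TCP to the grasp point, in m); z points along the fingers, y is the line along which they close (so a half turn about z gives the same grasp; the last joint's range is limited). The gripper opens to 92 mm and grips with 3 to 60 N. Pads are 19 mm wide; open, the fingers measure 130 mm over their backs; the gripper's body (75 mm by 190 mm) begins 47 mm behind the grasp point.
Start: joints at [1.216, 0.434, 0.025, 1.573, -0.012, 1.134, -0.075], TCP at [0.156, -0.605, 0.227] pointing down, gripper open.
Joint ranges: [-2.62, 2.62], [-0.44, 2.09], [-1.27, 1.32], [0.08, 2.57], [-1.32, 4.46], [0.12, 2], [-2.74, 2.74]. Speed limits (rad/s): [2.22, 2.22, 3.01, 3.01, 3.14, 3.14, 3.14].

### API

Orientations are given as a rotation vector (axis times angle).
In Python, from cell import observe, get_image, arm gives the robot as it stands. The module is installed in compiled form; this text tells all that it offers.
- The arm moves only by the tool drive_tool, never from a script. Its argument "steps" is a list of rows, each a list of 5 numbers: the closure, from 0 (fully open) to 1 (shut), then the shift along the world's x, y, z in mm, then the turn about the world's z in rad. In form: [[hand, x, y, z, roll], ...]. A call has 1 to 20 rows; each row shifts and turns the commanded pose from where the row before left it; what a row does not reach is not made up. A row lasts 1/12 s, in which the tool goes at most 41.7 mm and 7.16 degrees, less where a joint would pass 70% of its speed; a pose out of reach is approached as far as the arm can. A call with a gripper value outside its range is refused whole. The fingers move at their own pace and stop on an object; "grip_force" is the grip in N (left out, the last holds). Time passes only in rows, so rows that do not move let the fingers close. It gives the time, the measured TCP pose, the force, the opening and the grip force at its end, in the units of the state.
- observe(): the state, without advancing time (a new reading comes with each control period).
- get_image(name): name is "scene" or "top" or "wrist"; returns a dict with "image" (480x640x3 uint8, red, green, blue), "vfov" (degrees; the focal length in pixels is half the picture's height over the tangent of half this angle, whatever the lens; pixels are square), "cx", "cy" (the principal point, pixels), "xyz" and "attitude" of the camera in the world. Camera axes: x right, y down, z forward; pixel columns grow to the right and rows downward; lengths in m; the calibration is good to about 2 mm. A picture is of the moment at which its call begins. There is no depth.
- arm.sign_off(): hands the job in; it is judged then, once.
The state is a dict: "clock": time; "joints": joint angles; "dq": joint speeds; "joint_efforts": joint torques, N m; "position": TCP position; "ee_rot": TCP orientation; "force": force on the tool from outside, world axes, zero at the start; "ft_torque": the same for the moment, N m; "width": opening from 0.0 (shut) to 1.0 (fully open); "gripper_force": force on a finger pad.
Only numpy, scipy, OpenCV 4.12 (cv2) and the standard library are available. Lean on these libraries where they do the work, as an engineer would, in place of code of your own. Each camera call takes 0.05 s, during which the arm holds its last target. There are 200 camera calls.

## Working session

There is one attempt and no reset: what is moved stays moved. The work goes in short steps, Python scripts to look and compute and a tool call to move; the robot and the scene stay as the last step left them, time stands still between calls to the robot, and variables do not carry over. Pictures are saved under pics/ and viewed, at most 14 in all, crops included, and the job is handed in when it is done.

Besides the shell and the picture viewer there is one more tool, called after ">>>" as name([rows], argument=value, ...), one row to a line, values as JSON. drive_tool: Moves the arm, as the interface text tells. Its arguments: {"type":"object","properties":{"steps":{"type":"array"},"grip_force":{"type":"number"}},"required":["steps"]}

```bash
mkdir -p pics; cat > h.py <<'E'
import numpy as np, cv2
from cell import observe, get_image, arm
from scipy.spatial.transform import Rotation as R
def snap(name,f):
    d=get_image(name); cv2.imwrite('pics/'+f+'.png',d['image'][:,:,::-1]); 
    np.save('pics/'+f+'.npy',np.array([d['vfov'],d['cx'],d['cy'],d['xyz'],d['attitude']],dtype=object),allow_pickle=True); return d
def cam(f):
    v,cx,cy,x,a=np.load('pics/'+f+'.npy',allow_pickle=True)
    a=np.array(a,float); M=R.from_rotvec(a).as_matrix() if a.size==3 else (a if a.shape==(3,3) else R.from_quat(a).as_matrix())
    return 240/np.tan(np.radians(v)/2),cx,cy,np.array(x,float),M
def ray(f,u,v):
    F,cx,cy,x,M=cam(f); d=M@np.array([(u-cx)/F,(v-cy)/F,1]); return x,d/np.linalg.norm(d)
def onz(f,u,v,z):
    x,d=ray(f,u,v); return x+d*(z-x[2])/d[2]
def tri(obs):
    A=np.zeros((3,3));b=np.zeros(3)
    for f,u,v in obs:
        x,d=ray(f,u,v);P=np.eye(3)-np.outer(d,d);A+=P;b+=P@x
    return np.linalg.solve(A,b)
def proj(f,p):
    F,cx,cy,x,M=cam(f); q=M.T@(np.array(p)-x); return F*q[0]/q[2]+cx,F*q[1]/q[2]+cy
E
python3 - <<'E'
from h import *
for n in ('scene','top','wrist'):
    d=snap(n,n+'0'); print(n,d['vfov'],d['cx'],d['cy'],d['xyz'],d['attitude'])
o=observe(); print(o['clock'],o['position'],o['ee_rot'],o['width'],arm.tcp_to_grasp)
E
```

```text
scene 46.93627922386801 318.41128432585515 233.0849015170937 [ 1.08094854 -0.48825471  1.13738468] [-2.31087276 -1.11491404  0.35764752]
top 49.47022886477233 312.6956529161808 243.62648683075378 [0.42367459 0.01139521 1.15339165] [-2.16355624  2.21670375 -0.1130262 ]
wrist 68.20655844641331 321.88919397417936 243.68341821393182 [ 0.23286598 -0.58495733  0.38456913] [ 2.28985964 -1.77468268 -0.2662585 ]
0.15 [ 0.15556861 -0.60494927  0.22613198] [-3.11560003e+00 -3.94218583e-01  4.37212417e-04] 0.9998788723030471 0.0188
```

View pics/top0.png

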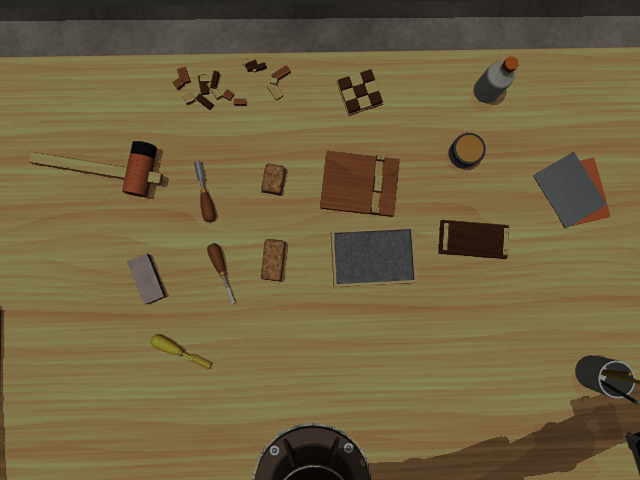

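View pics/scene0.png

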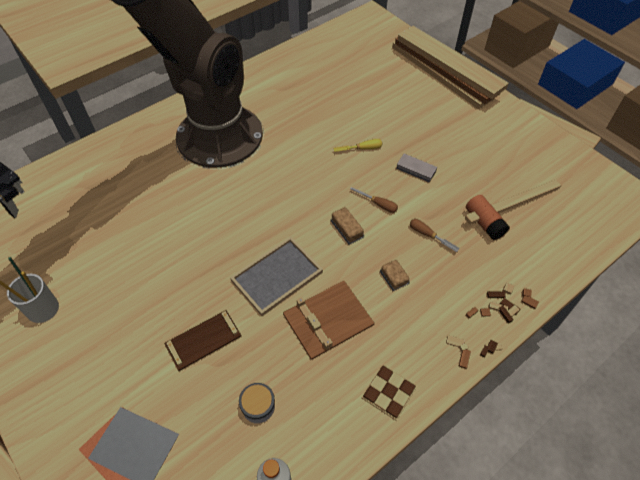

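The top view (u, v) shows these candidates:
- **Gouge:** brown with a wide blade at (205,190). The others are the slim brown chisel at (221,272) and the yellow look-alike at (181,351), which I leave alone.
- **Stone:** grey bar at (146,279). The grey paper at (570,190) could be mistaken for it.
- **Blocks:** short at (274,179), long at (274,260). The chequered block at (360,92) and the chips at (210,88) could be mistaken for them.
- **Places:** rest at (360,183), tray at (373,257), holder at (474,239).
- **Bystanders:** mallet at (140,170), tin at (467,150).

Next I'll check these in close crops.

```bash
python3 - <<'E'
from h import *
t=cv2.imread('pics/top0.png');s=cv2.imread('pics/scene0.png')
def crop(im,u,v,w,h,k,f):
    c=cv2.resize(im[v:v+h,u:u+w],None,fx=k,fy=k,interpolation=cv2.INTER_CUBIC)
    for i in range(0,w,20): cv2.putText(c,str(u+i),(i*k,9),0,.33,(255,255,255),1); cv2.line(c,(i*k,10),(i*k,14),(255,255,255),1)
    for i in range(20,h,20): cv2.putText(c,str(v+i),(0,i*k+4),0,.33,(255,255,255),1); cv2.line(c,(24,i*k),(28,i*k),(255,255,255),1)
    cv2.imwrite('pics/'+f+'.png',c)
crop(t,120,150,198,150,4,'tl'); crop(t,315,130,200,150,4,'tr')
crop(s,330,125,200,150,4,'sl'); crop(s,160,230,220,150,3,'sr')
E
```

```text
(no output)
```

View pics/tl.png

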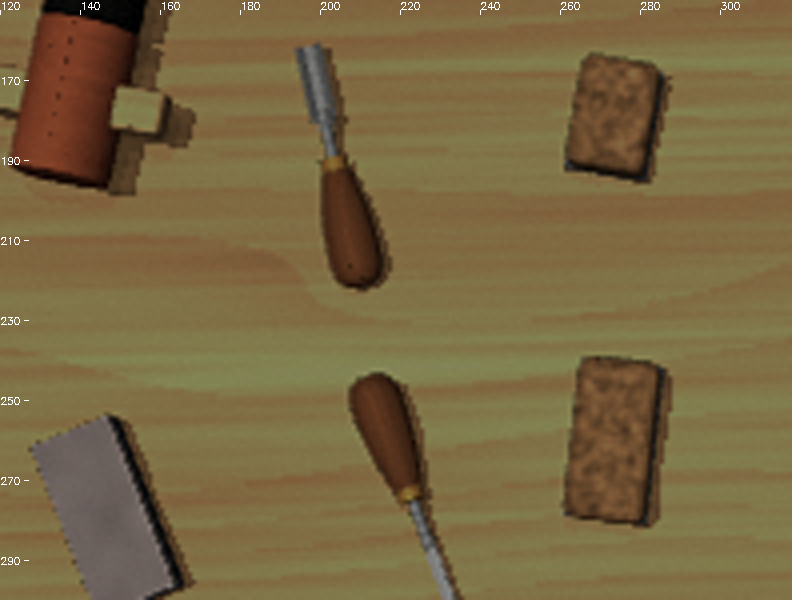

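View pics/tr.png

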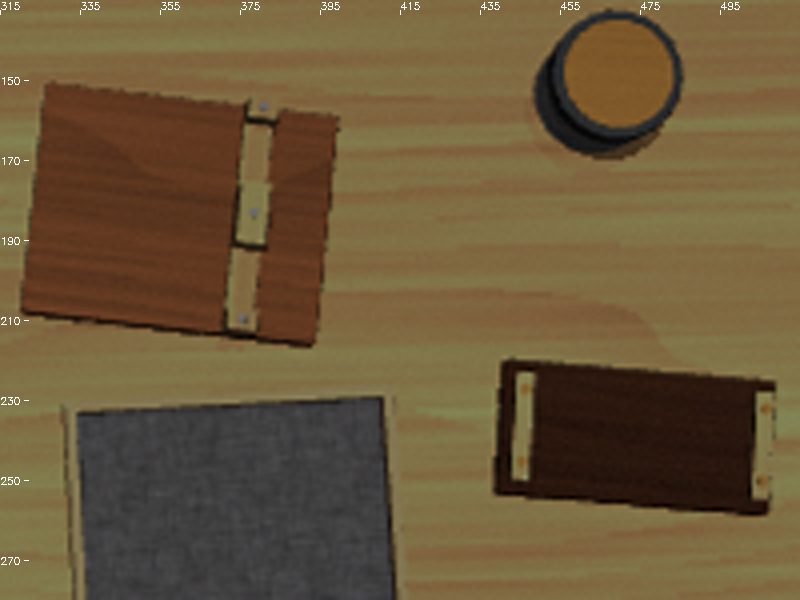

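View pics/sl.png

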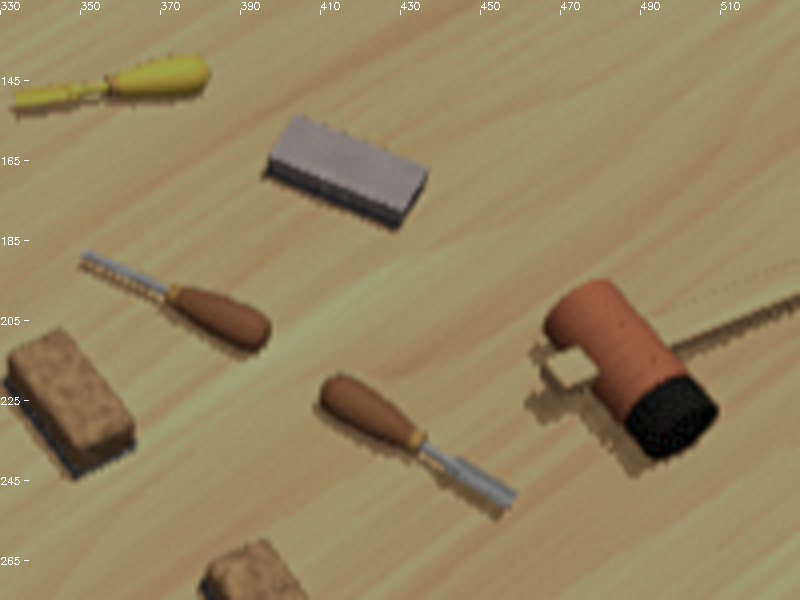

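View pics/sr.png

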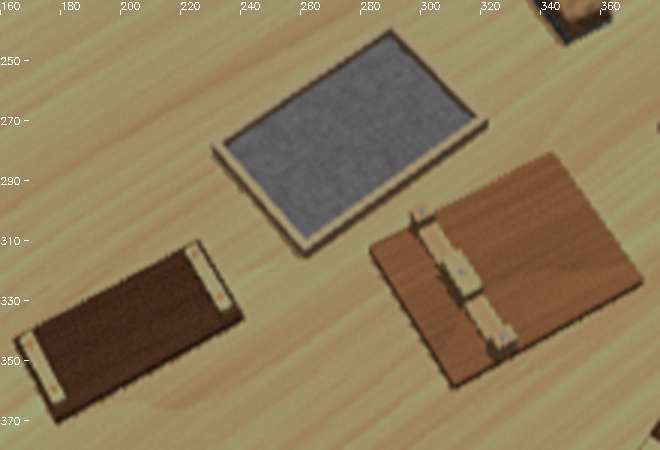

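The crops confirm the choice. The gouge edge is at top (197,161) with its handle end at (210,222), and the chisel handle end is at (213,244). The stone corners are (128,262) (147,254) (166,295), and the yellow tool is separate at scene (345,147). Next I'll triangulate from the two views.

```bash
cat > m.py <<'E'
from h import *
T=lambda a,b:('top0',120+a/4,150+b/4)
U=lambda a,b:('top0',315+a/4,130+b/4)
S=lambda a,b:('scene0',330+a/4,125+b/4)
Q=lambda a,b:('scene0',160+a/3,230+b/3)
def show(n,l):
    for a,b in l:
        p=tri([a,b]); r=[np.hypot(*(np.array(proj(o[0],p))-o[1:])) for o in (a,b)]; print(n,np.round(p*1000,1),np.round(r,1))
show('gouge ferr',[(T(333,162),S(420,438))]); show('gouge edge',[(T(309,44),S(512,500))])
show('gouge back',[(T(360,282),S(325,385))])
show('chis ferr',[(T(410,495),S(173,293))]); show('chis back',[(T(374,378),S(268,338))]); 
show('stone',[(T(33,448),S(428,172)),(T(108,415),S(400,222)),(T(183,580),S(272,160))])
show('long',[(T(582,358),S(133,432)),(T(661,364),S(82,460)),(T(567,514),S(60,330))])
show('rest screws',[(U(263,107),Q(505,338)),(U(254,213),Q(462,272)),(U(243,320),Q(422,212))])
show('board',[(U(47,84),Q(642,282)),(U(339,117),Q(455,388)),(U(313,347),Q(370,245)),(U(22,312),Q(553,153))])
show('holder',[(U(503,360),Q(243,317)),(U(776,383),Q(57,422)),(U(767,516),Q(15,340)),(U(495,493),Q(198,240))])
show('tray rim',[(('top0',331.5,231.5),Q(487,122)),(('top0',413,229),Q(306,254)),(('top0',414.5,282.5),Q(214,150)),(('top0',335,286.5),Q(390,30))])
print('short top z=30');
for a,b in ((590,52),(661,64),(645,178),(568,165)): print(np.round(onz(*T(a,b),.03)*1000,1))
for o in (('top0',467,150.5),): print('tin',onz(*o,.046))
for o in (U(622,75),T(140,90),T(110,20),T(30,165),T(105,185)): print('tin/mallet',np.round(onz(*o,.04)*1000))
E
python3 m.py
```

```text
gouge ferr [640.3 224.8  14.2] [0.8 0.7]
gouge edge [707.  237.7  11.4] [0.6 0.5]
gouge back [573.1 210.3  11. ] [0.3 0.2]
chis ferr [456.  185.1   9.3] [0.6 0.5]
chis back [521.7 205.3  11. ] [1.5 1.3]
stone [486.6 389.   11.7] [0.7 0.6]
stone [503.2 349.4   4.1] [0. 0.]
stone [414.3 308.5  16.5] [1.7 1.3]
long [527.7  88.6  16.5] [0.2 0.1]
long [524.4  47.1  19.6] [1.1 1. ]
long [443.3  98.4  26.8] [0.7 0.6]
rest screws [ 704.3 -167.9   28.9] [0.7 0.7]
rest screws [ 644.9 -160.4   31.1] [0.7 0.7]
rest screws [ 586.3 -152.6   29.2] [0.7 0.7]
board [725.4 -51.3   4.3] [0.3 0.3]
board [ 703.8 -213.9    5.6] [0.9 0.9]
board [ 573.7 -194.1    6.6] [0.9 0.9]
board [597.4 -32.7   3.9] [0.9 0.8]
holder [ 563.4 -301.4    5.6] [0.3 0.3]
holder [ 547.9 -451.6    7.5] [1.2 1.2]
holder [ 473.6 -443.5    6. ] [1. 1.]
holder [ 489.4 -293.1    6.4] [0.4 0.4]
tray rim [543.8 -56.    5.8] [0.7 0.7]
tray rim [ 546.7 -236.7    2.5] [1.6 1.6]
tray rim [ 426.1 -238.2   -1.5] [0.4 0.3]
tray rim [421.8 -61.    1.1] [0.5 0.4]
short top z=30
[694.1  80.1  30. ]
[686.7  41.4  30. ]
[623.8  51.4  30. ]
[631.9  93.2  30. ]
tin [ 0.7092107  -0.35523532  0.046     ]
tin/mallet [ 715. -365.   40.]
tin/mallet [676. 322.  40.]
tin/mallet [714. 338.  40.]
tin/mallet [636. 381.  40.]
tin/mallet [624. 341.  40.]
```

>>> drive_tool([
  [0,20,20,5,0],
  [0,25,26,5,0],
  [0,25,26,5,0],
  [0,25,26,5,0],
  [0,25,26,5,0],
  [0,25,26,5,0],
  [0,25,26,5,0],
  [0,25,26,5,0],
  [0,25,26,5,0],
  [0,25,26,5,0],
  [0,25,26,5,0],
  [0,25,26,5,0],
  [0,25,26,5,0],
  [0,10,26,5,0],
  [0,0,0,0,0],
  [0,0,0,0,0],
], grip_force=20)

```text
clock: 1.48
position: [0.4865, -0.2454, 0.2968]
ee_rot: [-3.116, -0.401, -0.0]
force: [-0.2, -0.5, -0.6]
width: 0.997
gripper_force: 0.0
```

```bash
python3 - <<'E'
from h import *
d=snap('wrist','w1'); print(d['xyz'])
c=cv2.resize(d['image'][:,:,::-1],(800,600),interpolation=cv2.INTER_CUBIC); cv2.imwrite('pics/w1b.png',c)
E
```

```text
[ 0.56365799 -0.22506247  0.45533035]
```

View pics/w1b.png

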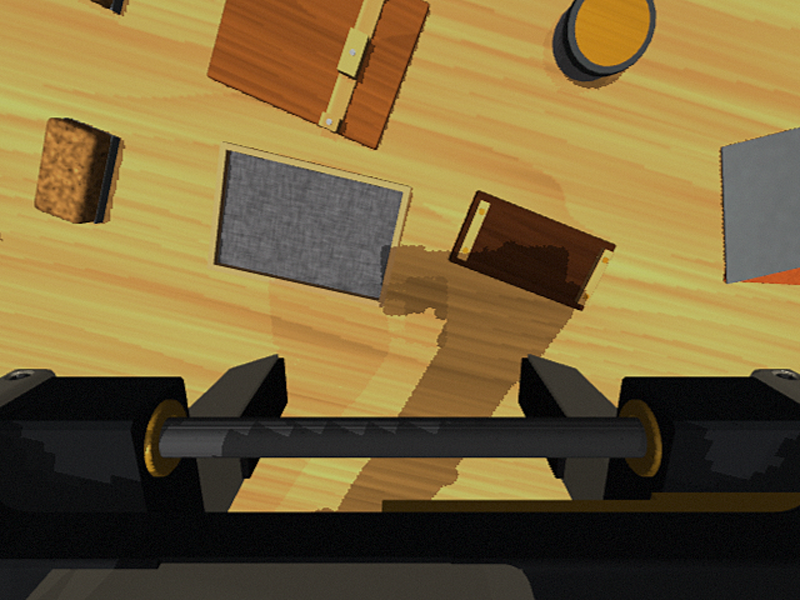

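The wrist view (800×600) shows:
- **Tray:** rim corners at (222,143) (412,186) (381,300) (214,265).
- **Holder:** corners at (480,191) (616,244) (583,309) (450,262).
- **Rest:** rail screws at (352,52) (329,121), board corner at (377,149).

I'll compare these with the top view.

```bash
cat > c.py <<'E'
from h import *
U=lambda a,b:('top0',315+a/4,130+b/4)
W=lambda a,b:('w1',a*.8,b*.8)
Q=lambda a,b:('scene0',160+a/3,230+b/3)
def g(n,z,l):
    for o in l:
        print(n,z,*[f"{q[0]}:{np.round(onz(*q,z)[:2]*1000,1)}" for q in o], 'tri z',np.round([tri([o[0],o[1]])[2]*1000],1))
g('rail',.034,[(U(254,213),W(352,52),Q(462,272)),(U(243,320),W(329,121),Q(422,212))])
g('board',.012,[(U(313,347),W(377,149),Q(370,245)),(U(22,312),W(208,76),Q(553,153))])
g('holder',.013,[(U(503,360),W(480,191),Q(243,317)),(U(776,383),W(616,244),Q(57,422)),(U(767,516),W(583,309),Q(15,340)),(U(495,493),W(450,262),Q(198,240))])
g('tray',.017,[(('top0',331.5,231.5),W(222,143),Q(487,122)),(('top0',413,229),W(412,186),Q(306,254)),(('top0',414.5,282.5),W(381,300),Q(214,150)),(('top0',335,286.5),W(214,265),Q(390,30))])
E
python3 c.py
```

```text
rail 0.034 top0:[ 643.4 -161.2] w1:[ 645.2 -159.4] scene0:[ 647.  -160.1] tri z [39.8]
rail 0.034 top0:[ 584.7 -153.1] w1:[ 587.1 -151.7] scene0:[ 589.3 -152.9] tri z [36.1]
board 0.012 top0:[ 571.9 -194.7] w1:[ 575.7 -196.9] scene0:[ 577.4 -194. ] tri z [-1.1]
board 0.012 top0:[595. -34.] w1:[597.6 -34.2] scene0:[602.  -34.4] tri z [10.5]
holder 0.013 top0:[ 562.1 -299.9] w1:[ 563.7 -302.5] scene0:[ 567.2 -302.1] tri z [-4.9]
holder 0.013 top0:[ 545.9 -451.6] w1:[ 549.  -449.8] scene0:[ 552.3 -449.8] tri z [-7.8]
holder 0.013 top0:[ 472.2 -442.5] w1:[ 476.6 -443. ] scene0:[ 478.9 -442.2] tri z [-3.1]
holder 0.013 top0:[ 488.5 -292.1] w1:[ 489.3 -294.2] scene0:[ 493.4 -293.6] tri z [6.4]
tray 0.017 top0:[541.7 -56.6] w1:[544.2 -56.3] scene0:[550.1 -59. ] tri z [15.8]
tray 0.017 top0:[ 543.1 -236.4] w1:[ 551.6 -237.5] scene0:[ 555.8 -237.3] tri z [-8.]
tray 0.017 top0:[ 425.5 -234.9] w1:[ 433.8 -236. ] scene0:[ 437.2 -241.7] tri z [-4.2]
tray 0.017 top0:[421.2 -60.8] w1:[426.9 -64.5] scene0:[431.7 -66.1] tri z [5.1]
```

>>> drive_tool([
  [0,-2,20,3,0],
  [0,-3,36,3,0],
  [0,-3,36,3,0],
  [0,-3,36,3,0],
  [0,-3,36,3,0],
  [0,-3,36,3,0.04],
  [0,-3,36,3,0],
  [0,-3,36,3,0],
  [0,-3,36,3,0],
  [0,-3,36,3,0],
  [0,-3,36,3,0],
  [0,-3,36,3,0],
  [0,-3,36,3,0],
  [0,0,0,0,0],
  [0,0,0,0,0],
])

```text
clock: 2.78
position: [0.4476, 0.2052, 0.3355]
ee_rot: [-3.108, -0.46, 0.001]
force: [0.1, -1.6, 0.3]
width: 1.0
gripper_force: 0.0
```

```bash
python3 - <<'E'
from h import *
d=snap('wrist','w2'); print(d['xyz'])
c=cv2.resize(d['image'][:,:,::-1],(800,600),interpolation=cv2.INTER_CUBIC); cv2.imwrite('pics/w2b.png',c)
E
```

```text
[0.52403629 0.22854225 0.49400235]
```

View pics/w2b.png

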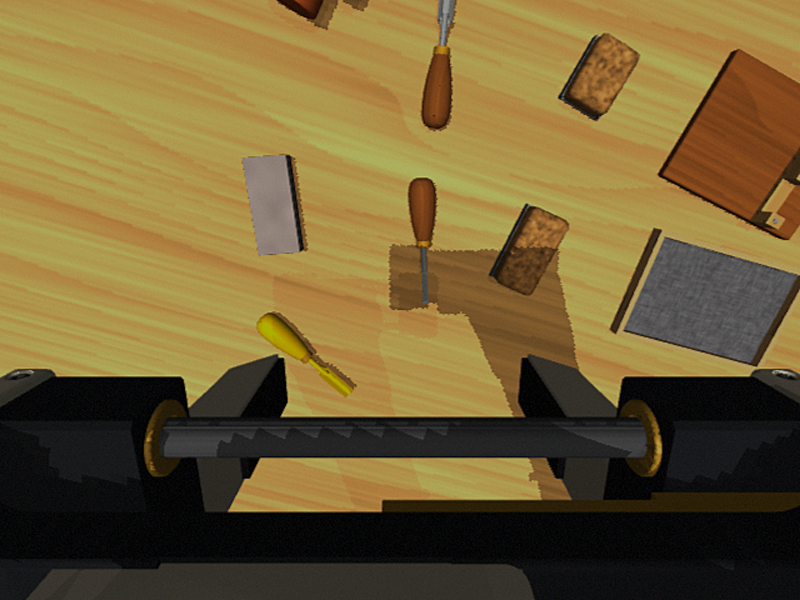

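In the wrist view (800×600):
- **Chisel:** handle end (421,178), edge (425,305).
- **Gouge:** handle end (436,130), ferrule (443,48).
- **Stone:** top corners (243,157) (288,154) (300,250) (259,255).
- **Long block:** top corners (529,206) (568,220) (531,294) (495,277).
- **Short block:** top corners (602,33) (639,50) (600,117) (567,97).
- **Look-alike:** yellow tool at (305,350).

```bash
python3 - <<'E'
from h import *
W=lambda a,b:('w2',a*.8,b*.8)
T=lambda a,b:('top0',120+a/4,150+b/4)
def g(n,z,l):
    P=[]
    for o in l:
        p=[onz(*q,z)[:2]*1000 for q in o]; P.append(p); print(n,*np.round(p,1),'triz',np.round(tri(o)[2]*1000,1))
    return np.array(P)
g('chisel back/ferr',.0125,[(W(421,178),T(374,374)),(W(424,243),T(410,494)),(W(425,305),('top0',233.5,302.5))])
g('gouge back/ferr',.0125,[(W(436,130),T(361,290)),(W(443,48),T(333,162))])
for n,z,l in (('stone',.022,[(W(243,157),T(33,448)),(W(288,154),T(108,415)),(W(300,250),T(183,580)),(W(259,255),('top0',147,303))]),
 ('long',.036,[(W(529,206),T(582,358)),(W(568,220),T(661,364)),(W(531,294),T(645,523)),(W(495,277),T(567,515))]),
 ('short',.03,[(W(602,33),T(590,52)),(W(639,50),T(661,64)),(W(600,117),T(645,178)),(W(567,97),T(568,165))])):
    P=g(n,z,l); c=P.mean(0); v=(P[0]+P[1]-P[2]-P[3]); print(n,'centre w/top',np.round(c,1),'ang',np.round(np.arctan2(v[:,1],v[:,0]),3))
E
```

```text
chisel back/ferr [521.5 207.6] [521.7 202.4] triz -8.2
chisel back/ferr [457.5 184. ] [455.6 183.5] triz 7.5
chisel back/ferr [390.5 161.4] [392.1 160.4] triz 13.4
gouge back/ferr [570.6 207.2] [568.1 209. ] triz 19.6
gouge back/ferr [642.8 223.7] [639.5 223.8] triz 17.6
stone [488.9 386.5] [485.1 384.3] triz -7.2
stone [504.9 343.5] [502.  344.2] triz 1.7
stone [413.1 310. ] [412.2 304.1] triz 9.6
stone [395. 351.] [396.1 344.1] triz 21.8
stone centre w/top [[450.5 347.7]
 [448.8 344.2]] ang [0.356 0.422]
long [527.3  95.8] [525.7  87. ] triz 11.7
long [525.8  52.5] [521.4  44.7] triz 15.7
long [441.7  59.6] [436.4  55. ] triz 21.7
long [448.1 103.1] [441.7  96.5] triz 13.7
long centre w/top [[485.7  77.8]
 [481.3  70.8]] ang [-0.088 -0.117]
short [692.6  87.3] [694.1  80.1] triz 10.8
short [689.8  48.6] [686.7  41.4] triz 15.6
short [626.1  59.4] [623.8  51.4] triz 10.7
short [633.3  97. ] [631.9  93.2] triz 19.9
short centre w/top [[660.4  73.1]
 [659.1  66.5]] ang [-0.165 -0.183]
```

>>> drive_tool([
  [0,5,-2,-18,0.03],
  [0,6,-2,-31,0],
  [0,6,-2,-31,0],
  [0,6,-2,-31,0],
  [0,6,-1,-31,0],
  [0,6,-1,-31,0],
  [0,4,-1,-31,0],
  [0,4,0,-31,0],
  [0,0,0,-31,0],
  [0,0,0,-20,0],
  [0,0,0,-14,0],
  [0,0,0,-12,0],
  [0,0,0,-9,0],
  [0,0,0,-8,0],
  [0,0,0,0,0],
  [0.8,0,0,0,0],
  [0.8,0,0,0,0],
  [0.8,0,0,0,0],
  [0.8,0,0,0,0],
  [0.8,0,0,0,0],
])

```text
clock: 4.5
position: [0.491, 0.1938, 0.0072]
ee_rot: [-3.101, -0.503, -0.001]
force: [-0.7, 0.4, -0.7]
width: 0.688
gripper_force: 0.0
```

>>> drive_tool([
  [1,0,0,0,0],
  [1,0,0,0,0],
  [1,0,0,0,0],
  [1,0,0,0,0],
  [1,0,0,0,0],
  [1,0,0,0,0],
  [1,0,0,0,0],
  [1,0,0,0,0],
  [1,0,0,4,0],
  [1,0,0,8,0],
  [1,0,0,16,0],
  [1,0,0,25,0],
  [1,0,0,25,0],
  [1,0,0,0,0],
])

```text
clock: 5.67
position: [0.493, 0.1952, 0.0895]
ee_rot: [-3.099, -0.503, -0.01]
force: [0.9, 0.3, -1.2]
width: 0.303
gripper_force: 20.0
```

>>> drive_tool([
  [1,6,-13,3,0.05],
  [1,12,-27,3,0.11],
  [1,12,-27,3,0.11],
  [1,12,-27,3,0.11],
  [1,12,-27,3,0.11],
  [1,12,-27,0,0.11],
  [1,12,-27,0,0.11],
  [1,12,-27,0,0.11],
  [1,12,-27,0,0.11],
  [1,12,-27,0,0.11],
  [1,12,-27,0,0.078],
  [1,0,0,0,0],
  [1,0,0,0,0],
])

```text
clock: 6.75
position: [0.6167, -0.092, 0.0993]
ee_rot: [-2.367, -2.066, 0.001]
force: [-0.8, 0.8, -2.0]
width: 0.306
gripper_force: 20.0
```

>>> drive_tool([
  [1,2,4,-10,0],
  [1,0,0,-25,0],
  [1,0,0,-20,0],
  [1,0,0,-10,0],
  [1,0,0,-6,0],
  [1,0,0,-4,0],
  [1,0,0,-3,0],
  [1,0,0,-1,0],
  [1,0,0,-1,0],
  [1,0,0,0,0],
])

```text
clock: 7.58
position: [0.6191, -0.0853, 0.0203]
ee_rot: [2.362, 2.07, 0.001]
force: [-0.3, 0.4, -1.0]
width: 0.304
gripper_force: 20.0
```

>>> drive_tool([
  [1,0,0,-1,0],
  [0.4,0,0,0,0],
  [0.4,0,0,0,0],
  [0.4,0,0,0,0],
  [0.4,0,0,0,0],
  [0.4,0,0,0,0],
  [0.4,0,0,0,0],
  [0.4,0,0,0,0],
  [0.4,0,0,4,0],
  [0.4,0,0,12,0],
  [0.4,0,0,25,0],
  [0.4,0,0,30,0],
  [0.4,0,0,30,0],
  [0.4,-4,30,10,0.1],
  [0.4,-4,30,0,0.12],
  [0.4,-4,30,0,0.12],
  [0.4,-4,30,0,0.12],
  [0.4,0,30,0,0.12],
  [0,0,30,0,0.12],
  [0,0,30,0,0.12],
])

```text
clock: 9.25
position: [0.6027, 0.126, 0.1311]
ee_rot: [1.332, 2.844, 0.001]
force: [1.7, -0.4, 0.3]
width: 0.693
gripper_force: 0.0
```

```bash
python3 - <<'E'
from h import *
d=snap('scene','s2'); e=snap('top','t2')
a=d['image'][270:380,260:400,::-1]; b=e['image'][120:230,300:440,::-1]
c=np.hstack([cv2.resize(q,(400,314),interpolation=cv2.INTER_CUBIC) for q in (a,b)]); cv2.imwrite('pics/v2.png',c)
o=observe();print(o['position'],o['ee_rot'],o['clock'])
E
```

```text
[0.60164359 0.13151808 0.13161889] [-1.32355154 -2.84822549 -0.00723099] 9.35
```

View pics/v2.png

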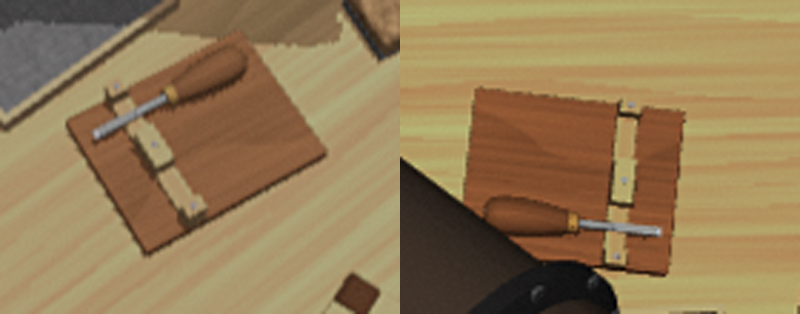

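The chisel lies straight through the lower notch with its edge ahead of the rail (at (660,231) in the top half). Next is the gouge.

>>> drive_tool([
  [0,0,8,0,0.1],
  [0,0,8,0,0.11],
  [0,0,8,0,0.11],
  [0,0,8,0,0.11],
  [0,0,8,-5,0.11],
  [0,0,8,-10,0.11],
  [0,0,9,-10,0.11],
  [0,0,9,-15,0.11],
  [0,0,9,-15,0.11],
  [0,0,9,-15,0.11],
  [0,0,0,-20,0],
  [0,0,0,-12,0],
  [0,0,0,-10,0],
  [0,0,0,-7,0],
  [0,0,0,-5,0],
  [0,0,0,0,0],
  [1,0,0,0,0],
  [1,0,0,0,0],
  [1,0,0,0,0],
  [1,0,0,0,0],
])

```text
clock: 11.02
position: [0.603, 0.2089, 0.0064]
ee_rot: [-0.326, 3.124, 0.0]
force: [-0.2, 0.3, 0.4]
width: 0.762
gripper_force: 0.0
```

>>> drive_tool([
  [1,0,0,0,0],
  [1,0,0,0,0],
  [1,0,0,0,0],
  [1,0,0,0,0],
  [1,0,0,0,0],
  [1,0,0,0,0],
  [1,0,0,0,0],
  [1,0,0,0,0],
  [1,0,0,0,0],
])

```text
clock: 11.77
position: [0.6027, 0.2088, 0.0057]
ee_rot: [0.326, -3.125, -0.0]
force: [0.8, 0.1, 0.8]
width: 0.305
gripper_force: 19.9
```

>>> drive_tool([
  [1,0,0,5,0],
  [1,0,0,12,0],
  [1,0,0,25,0],
  [1,0,0,30,-0.05],
  [1,3,-10,22,-0.12],
  [1,6,-22,0,-0.12],
  [1,6,-22,0,-0.12],
  [1,6,-22,0,-0.12],
  [1,6,-22,0,-0.12],
  [1,6,-22,0,-0.12],
  [1,6,-22,0,-0.12],
  [1,6,-22,0,-0.12],
  [1,6,-22,0,-0.12],
  [1,6,-22,0,-0.12],
  [1,6,-22,0,-0.12],
  [1,6,-22,0,-0.12],
  [1,6,-22,0,-0.12],
  [1,6,-16,0,-0.12],
  [1,6,-16,0,-0.12],
  [1,5,0,0,-0.12],
])

```text
clock: 13.43
position: [0.6951, -0.1024, 0.1006]
ee_rot: [2.432, 1.985, -0.002]
force: [0.1, -0.7, -0.8]
width: 0.301
gripper_force: 19.9
```

>>> drive_tool([
  [1,0,0,0,-0.06],
  [1,0,0,0,0],
])

```text
clock: 13.6
position: [0.6951, -0.097, 0.101]
ee_rot: [2.485, 1.922, 0.002]
force: [0.1, 1.3, -0.0]
width: 0.301
gripper_force: 19.9
```

>>> drive_tool([
  [1,-3,0,-8,0.06],
  [1,-3,0,-22,0.06],
  [1,0,0,-22,0],
  [1,0,0,-12,0],
  [1,0,0,-8,0],
  [1,0,0,-4,0],
  [1,0,0,-3,0],
  [1,0,0,-2,0],
  [1,0,0,-1,0],
  [1,0,0,0,0],
])

```text
clock: 14.43
position: [0.6891, -0.0973, 0.0183]
ee_rot: [2.362, 2.071, 0.001]
force: [1.2, 0.3, -1.1]
width: 0.304
gripper_force: 19.9
```

>>> drive_tool([
  [0.4,0,0,-0.5,0],
  [0.4,0,0,0,0],
  [0.4,0,0,0,0],
  [0.4,0,0,0,0],
  [0.4,0,0,0,0],
  [0.4,0,0,0,0],
  [0.4,0,0,0,0],
  [0.4,0,0,4,0],
  [0.4,0,0,12,0],
  [0.4,0,0,25,0],
  [0.4,0,0,30,0],
  [0.4,0,0,30,0],
  [0.2,-9,16,10,0],
  [0,-17,32,0,-0.11],
  [0,-17,32,0,-0.11],
  [0,-17,32,0,-0.11],
  [0,-17,32,0,-0.11],
  [0,-17,32,0,-0.11],
  [0,-17,32,0,-0.11],
  [0,-17,32,0,-0.11],
])

```text
clock: 16.1
position: [0.5593, 0.1445, 0.1291]
ee_rot: [-2.97, -1.025, -0.001]
force: [1.2, 1.5, 0.5]
width: 1.0
gripper_force: 0.0
```

```bash
python3 - <<'E'
from h import *
d=snap('scene','s3'); e=snap('top','t3')
a=d['image'][270:380,260:400,::-1]; b=e['image'][120:230,300:440,::-1]
c=np.hstack([cv2.resize(q,(400,314),interpolation=cv2.INTER_CUBIC) for q in (a,b)]); cv2.imwrite('pics/v3.png',c)
E
```

```text
(no output)
```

View pics/v3.png

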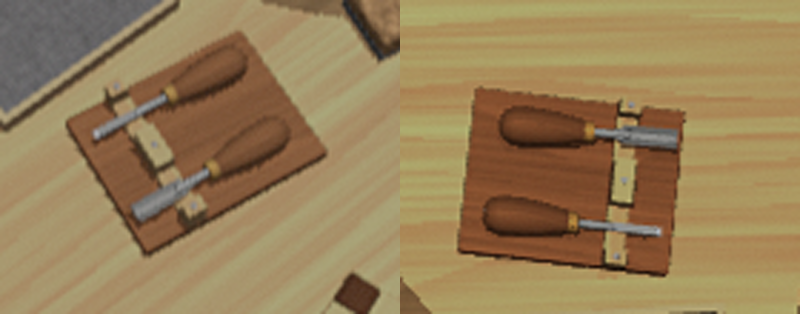

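Both tools lie straight through the notches, with edges at (679,139) and (660,231) ahead of the rail. Next is the stone.

>>> drive_tool([
  [0,-16,29,0,-0.05],
  [0,-16,29,0,-0.11],
  [0,-16,29,0,-0.11],
  [0,-16,29,0,0],
  [0,-16,29,-10,0],
  [0,-16,29,-20,0],
  [0,-10,20,-20,0],
  [0,0,0,-20,0],
  [0,0,0,0,0],
  [0,0,0,0,0],
])

```text
clock: 17.03
position: [0.4541, 0.3361, 0.0581]
ee_rot: [3.078, 0.625, -0.002]
force: [0.7, -0.1, 0.2]
width: 0.999
gripper_force: 0.0
```

>>> drive_tool([
  [0,-4,10,-10,0],
  [0,0,0,-15,0],
  [0,0,0,-12,0],
  [0,0,0,-8,0],
  [0,0,0,-5,0],
  [0,0,0,-3,0],
  [0,0,0,0,0],
  [1,0,0,0,0],
  [1,0,0,0,0],
  [1,0,0,0,0],
  [1,0,0,0,0],
  [1,0,0,0,0],
  [1,0,0,0,0],
  [1,0,0,0,0],
  [1,0,0,0,0],
  [1,0,0,0,0],
  [1,0,0,0,0],
], grip_force=30)

```text
clock: 18.45
position: [0.4506, 0.3469, 0.0053]
ee_rot: [-3.079, -0.624, -0.0]
force: [-0.3, 1.1, 0.4]
width: 0.485
gripper_force: 29.9
```

>>> drive_tool([
  [1,0,0,5,0],
  [1,0,0,12,0],
  [1,0,0,25,0],
  [1,0,0,30,0],
  [1,3,-15,25,0],
  [1,4,-34,0,0.05],
  [1,4,-34,0,0.1],
  [1,4,-34,0,0.1],
  [1,4,-34,0,0.1],
  [1,4,-34,0,0.1],
  [1,4,-34,0,0.1],
  [1,4,-34,0,0.1],
  [1,4,-34,0,0.1],
  [1,4,-34,0,0.1],
  [1,4,-34,0,0.1],
  [1,4,-34,0,0.1],
  [1,4,-34,0,0.03],
  [1,4,-34,0,0],
  [1,4,-34,0,0],
  [1,4,-34,0,0],
])

```text
clock: 20.12
position: [0.5134, -0.1805, 0.1032]
ee_rot: [2.32, 2.117, -0.0]
force: [1.0, 0.7, -2.4]
width: 0.49
gripper_force: 29.9
```

>>> drive_tool([
  [1,4,-34,0,0],
  [1,4,-34,0,0],
  [1,0,-34,0,0],
  [1,0,-34,0,0],
  [1,0,-34,0,0],
  [1,0,-20,0,0],
  [1,0,0,0,0],
  [1,0,0,0,0],
])

```text
clock: 20.78
position: [0.5209, -0.3699, 0.1027]
ee_rot: [2.324, 2.114, -0.0]
force: [1.0, 1.0, -2.1]
width: 0.49
gripper_force: 29.9
```

>>> drive_tool([
  [1,-1,-2,-8,0],
  [1,0,0,-22,0],
  [1,0,0,-22,0],
  [1,0,0,-13,0],
  [1,0,0,-8,0],
  [1,0,0,-5,0],
  [1,0,0,-3,0],
  [1,0,0,-2,0],
  [1,0,0,-1,0],
  [1,0,0,0,0],
])

```text
clock: 21.62
position: [0.521, -0.3704, 0.0187]
ee_rot: [2.32, 2.117, 0.0]
force: [-0.2, 0.1, -1.3]
width: 0.492
gripper_force: 29.9
```

>>> drive_tool([
  [1,0,0,-0.5,0],
  [0.3,0,0,0,0],
  [0.3,0,0,0,0],
  [0.3,0,0,0,0],
  [0.3,0,0,0,0],
  [0.3,0,0,0,0],
  [0.3,0,0,4,0],
  [0.3,0,0,12,0],
  [0.3,0,0,25,0],
  [0,0,0,30,0],
  [0,-3,20,30,-0.06],
  [0,-3,34,0,-0.11],
  [0,-3,34,0,-0.11],
  [0,-3,34,0,-0.11],
  [0,-3,34,0,-0.11],
  [0,-3,34,0,-0.11],
  [0,-3,34,0,-0.11],
  [0,-3,34,0,-0.11],
  [0,-3,34,0,-0.11],
  [0,-3,34,0,-0.11],
])

```text
clock: 23.28
position: [0.4906, -0.0425, 0.1199]
ee_rot: [3.071, 0.662, 0.002]
force: [0.1, 0.3, -0.2]
width: 1.002
gripper_force: 0.0
```

>>> drive_tool([
  [0,-3,34,0,-0.11],
  [0,-3,34,0,-0.11],
  [0,-3,34,0,-0.11],
  [0,0,16,-10,-0.11],
  [0,0,0,-20,-0.1],
  [0,0,0,0,0],
  [0,0,0,0,0],
])

```text
clock: 23.87
position: [0.4811, 0.0737, 0.089]
ee_rot: [3.136, -0.167, -0.002]
force: [0.1, -1.1, 0.2]
width: 0.999
gripper_force: 0.0
```

>>> drive_tool([
  [0,3,0,-20,0],
  [0,0,0,-25,0],
  [0,0,0,-15,0],
  [0,0,0,-10,0],
  [0,0,0,-7,0],
  [0,0,0,-4,0],
  [0,0,0,0,0],
  [1,0,0,0,0],
  [1,0,0,0,0],
  [1,0,0,0,0],
  [1,0,0,0,0],
  [1,0,0,0,0],
  [1,0,0,0,0],
  [1,0,0,0,0],
  [1,0,0,0,0],
  [1,0,0,0,0],
  [1,0,0,0,0],
], grip_force=20)

```text
clock: 25.28
position: [0.4847, 0.0737, 0.0078]
ee_rot: [3.137, -0.173, 0.0]
force: [-0.9, -0.5, 1.2]
width: 0.481
gripper_force: 19.9
```

>>> drive_tool([
  [1,0,0,5,0],
  [1,0,0,12,0],
  [1,0,0,25,0],
  [1,0,0,25,0],
  [1,0,-15,15,0.05],
  [1,1,-33,0,0.05],
  [1,1,-33,0,0.05],
  [1,1,-33,0,0],
  [1,1,-33,0,0],
  [1,1,-33,0,0],
  [1,1,-33,0,0],
  [1,0,-33,0,0],
  [1,0,-13,0,0],
  [1,0,0,0,0],
  [1,0,0,0,0],
])

```text
clock: 26.53
position: [0.4904, -0.1859, 0.0898]
ee_rot: [-3.141, -0.059, 0.0]
force: [0.6, 0.9, -0.7]
width: 0.479
gripper_force: 19.9
```

>>> drive_tool([
  [1,0,0,-10,0],
  [1,0,0,-22,0],
  [1,0,0,-20,0],
  [1,0,0,-10,0],
  [1,0,0,-6,0],
  [1,0,0,-4,0],
  [1,0,0,-2,0],
  [1,0,0,-1,0],
  [1,0,0,0,0],
])

```text
clock: 27.28
position: [0.4912, -0.1853, 0.0152]
ee_rot: [3.141, 0.063, 0.001]
force: [0.2, -0.1, -0.7]
width: 0.478
gripper_force: 19.9
```

>>> drive_tool([
  [1,0,0,-0.7,0],
  [0.42,0,0,0,0],
  [0.42,0,0,0,0],
  [0.42,0,0,0,0],
  [0.42,0,0,0,0],
  [0.42,0,0,3,0],
  [0.42,0,0,10,0],
  [0.42,0,0,25,0],
  [0.42,0,0,30,0],
  [0.42,8,14,30,0],
  [0,18,27,0,-0.05],
  [0,18,27,0,-0.05],
  [0,18,27,0,-0.06],
  [0,18,27,0,-0.06],
  [0,18,27,0,0],
  [0,18,27,0,0],
  [0,18,27,0,0],
  [0,18,27,0,0],
  [0,18,25,0,0],
  [0,0,0,0,0],
])

```text
clock: 28.95
position: [0.6628, 0.0779, 0.1133]
ee_rot: [-3.124, 0.272, -0.003]
force: [-0.5, 0.7, -0.2]
width: 1.001
gripper_force: 0.0
```

>>> drive_tool([
  [0,0,0,-10,0],
  [0,0,0,0,0],
])

```text
clock: 29.12
position: [0.6594, 0.0688, 0.1005]
ee_rot: [3.128, -0.283, -0.004]
force: [-0.5, -0.5, 0.1]
width: 0.998
gripper_force: 0.0
```

>>> drive_tool([
  [0,0,0,-20,0],
  [0,0,0,-30,0],
  [0,0,0,-20,0],
  [0,0,0,-11,0],
  [0,0,0,-7,0],
  [0,0,0,-4,0],
  [0,0,0,0,0],
  [1,0,0,0,0],
  [1,0,0,0,0],
  [1,0,0,0,0],
  [1,0,0,0,0],
  [1,0,0,0,0],
  [1,0,0,0,0],
  [1,0,0,0,0],
  [1,0,0,0,0],
  [1,0,0,0,0],
  [1,0,0,0,0],
])

```text
clock: 30.53
position: [0.6607, 0.0697, 0.0101]
ee_rot: [3.129, -0.283, -0.0]
force: [-0.3, -0.8, 1.0]
width: 0.476
gripper_force: 19.9
```

>>> drive_tool([
  [1,0,0,5,0],
  [1,0,0,12,0],
  [1,0,0,30,0],
  [1,0,0,30,0],
  [1,-10,-12,15,0.05],
  [1,-23,-24,0,0.06],
  [1,-23,-24,0,0.06],
  [1,-23,-24,0,0.05],
  [1,-23,-24,0,0],
  [1,-23,-24,0,0],
  [1,-23,-24,0,0],
  [1,-23,-24,0,0],
  [1,-2,-4,0,0],
  [1,0,0,0,0],
  [1,0,0,0,0],
])

```text
clock: 31.78
position: [0.4886, -0.1143, 0.1031]
ee_rot: [3.141, 0.061, 0.003]
force: [0.6, 0.1, -1.0]
width: 0.474
gripper_force: 19.9
```

```bash
python3 - <<'E'
from h import *
e=snap('wrist','w4'); c=cv2.resize(e['image'][:,:,::-1],(800,600)); d=snap('scene','s4')
c[300:,:]=cv2.resize(d['image'][210:390,140:380,::-1],(400,300),interpolation=cv2.INTER_CUBIC).repeat(2,1) if 0 else c[300:,:]
c=np.vstack([c[:300],np.hstack([cv2.resize(d['image'][210:390,140:380,::-1],(400,300),interpolation=cv2.INTER_CUBIC),c[300:,200:600]])])
cv2.imwrite('pics/v4.png',c); o=observe(); print(o['position'],o['ee_rot'])
E
```

```text
[ 0.48905632 -0.11305919  0.10269273] [-3.14051667e+00 -6.47925674e-02 -2.73318480e-03]
```

View pics/v4.png

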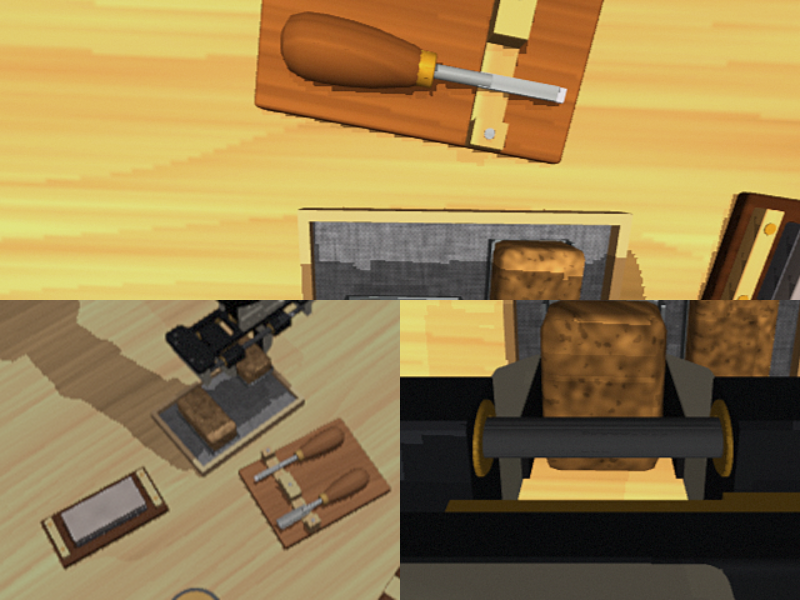

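Stone lies between the cleats and the long block is flat in the tray. Far tray rim outer corners are at (300,208) and (630,213), and the long block's top edge runs (495,250) to (583,252). I'll check the gap for the last block.

```bash
python3 - <<'E'
from h import *
for u,v,z in ((300,208,.017),(630,213,.017),(495,250,.042),(583,252,.042)): print(np.round(onz('w4',u*.8,v*.8,z)*1000,1))
E
```

```text
[546.4 -56.   17. ]
[ 550.8 -235.1   17. ]
[ 531.8 -158.4   42. ]
[ 532.5 -202.5   42. ]
```

>>> drive_tool([
  [1,0,2,-10,0],
  [1,0,0,-25,0],
  [1,0,0,-20,0],
  [1,0,0,-12,0],
  [1,0,0,-8,0],
  [1,0,0,-5,0],
  [1,0,0,-3,0],
  [1,0,0,-2,0],
  [1,0,0,-1,0],
  [1,0,0,0,0],
])

```text
clock: 32.72
position: [0.488, -0.1123, 0.0163]
ee_rot: [3.141, 0.062, 0.001]
force: [-0.2, -0.2, -1.0]
width: 0.48
gripper_force: 19.9
```

>>> drive_tool([
  [1,0,0,-0.5,0],
  [0.46,0,0,0,0],
  [0.46,0,0,0,0],
  [0.46,0,0,0,0],
  [0.46,0,0,0,0],
  [0.46,0,0,3,0],
  [0.46,0,0,8,0],
  [0.46,0,0,20,0],
  [0.46,0,0,30,0],
  [0.46,0,0,35,0],
  [0.46,-4,20,35,0],
  [0.3,-4,34,10,0],
  [0.3,-4,34,0,0],
  [0.3,-4,34,0,0],
  [0.3,-4,34,0,0],
  [0.3,-4,34,0,0],
  [0.3,-4,34,0,0],
  [0.3,-4,34,0,0],
  [0.3,0,0,0,0],
  [0.3,0,0,0,0],
])

```text
clock: 34.38
position: [0.4551, 0.1481, 0.1573]
ee_rot: [-3.14, -0.07, -0.001]
force: [1.2, -0.5, 0.6]
width: 0.701
gripper_force: 0.0
```

```bash
python3 - <<'E'
from h import *
d=snap('scene','s5'); e=snap('top','t5')
c=np.hstack([cv2.resize(q,(400,300),interpolation=cv2.INTER_CUBIC) for q in (d['image'][210:390,140:380,::-1],e['image'][140:305,310:530,::-1])]); cv2.imwrite('pics/v5.png',c)
E
```

```text
(no output)
```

View pics/v5.png

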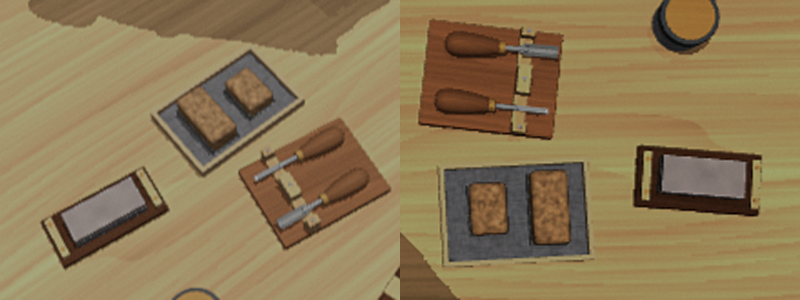

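Everything is in place. The stone, top corners about (662,152) (747,160) (745,201) (660,193), looks off-centre, so I'll compute how much of that is parallax.

```bash
python3 - <<'E'
from h import *
f=lambda n,l,z:np.mean([onz(n,*p,z) for p in l],0)*1000
t=lambda l:[(310+(a-400)*.55,140+b*.55) for a,b in l]; s=lambda l:[(140+a*.6,210+b*.6) for a,b in l]
print(f('t5',t([(662,152),(747,160),(745,201),(660,193)]),.035),f('t5',t([(637,146),(762,156),(757,215),(633,206)]),.013))
print(f('s5',s([(60,209),(133,176),(147,206),(75,243)]),.035),f('s5',s([(41,218),(142,166),(169,212),(66,266)]),.013))
E
```

```text
[ 520.43804384 -371.14365921   35.        ] [ 517.37568913 -370.79840216   13.        ]
[ 523.77149794 -369.95911108   35.        ] [ 521.5654028  -371.37823744   13.        ]
```

The stone is within 3 mm of centre, so I'm handing in.

```bash
python3 -c "
from cell import arm
print(arm.sign_off())"
```

```text
the job is handed in; nothing more can be done
None
```

I handed the job in at about 34 s: both carving tools in the rest's notches, both cork blocks in the tray and the stone centred on its holder, all checked in the last pictures, with the mallet, wax tin and yellow look-alike left alone; no verdict came back.

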